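# Swap the kettle and the casserole on the coffee-table warming tray

## Robot

A 6-joint arm with a two-finger parallel gripper is mounted at the origin on the work surface. World frame = base frame: x ahead of the robot, y to its left, z up, the work surface at z = 0. Lengths are in m, angles in rad, forces in N, time in s.
With the tool pointing down it reaches from about 0.325 to 0.9 m from the base axis. Payload 3.5 kg.
Tool frame: the origin (TCP) lies midway between the tips of the shut fingers; the grasp point (between the pads) lies 19 mm behind it (manip.pinch_z is the distance from the TCP to the grasp point, in m); z points along the fingers, y is the line along which they close (so a half turn about z gives the same grasp; the last joint's range is limited). The gripper opens to 85 mm and grips with 20 to 120 N. Pads are 22 mm wide; open, the fingers measure 114 mm over their backs; the gripper's body (76 mm by 85 mm) begins 54 mm behind the grasp point. The pads swing forward as they close: fully open they stand 13 mm farther back than shut.
Start: joints at [-1.241, 0.276, -0.026, 1.268, 0, 1.467], TCP at [0.262, -0.567, 0.195] pointing down, gripper open.
Joint ranges: [-3.12, 3.12], [-0.85, 1.88], [-1.08, 1.24], [-1.95, 2.15], [-1.57, 1.53], [-3.14, 3.14]. Speed limits (rad/s): [2.57, 2.57, 3.14, 3.14, 3.14, 3.14].

## Interface

Orientations are given as [roll, pitch, yaw] about the fixed x, y, z axes, in that order (R = Rz(yaw) Ry(pitch) Rx(roll)).
In Python, from bench import manip gives the robot as it stands. Calls block until the motion is done:
- manip.move_pose(position, orientation): joint-space move of the TCP to a pose.
- manip.line_to(position, rot=None, vel=0.15): straight line of the TCP; rot=None keeps the orientation; vel is the mean speed in m/s.
- manip.set_joints(angles): joint-space move.
- manip.gripper_to(opening): finger opening in m; the grip force is fixed at half the most; returns when the fingers have stopped.
- manip.sleep(seconds).
- manip.solve_ik(position, orientation): joint angles nearest the present ones, or None.
- manip.get_state(): the state.
- manip.read_camera(name): name is "scene" or "side" or "wrist"; returns a dict with "color" (420x560x3 uint8, red, green, blue), "depth" (420x560 float32, m along the optical axis (not along the pixel's ray), 0 where there is no reading), "vfov" (degrees; the focal length in pixels is half the picture's height over the tangent of half this angle, whatever the lens; pixels are square), "cx", "cy" (the principal point, pixels), "eye" and "orientation" of the camera in the world. Camera axes: x right, y up, looking along -z (the intrinsics and any distortion apply to the point x, -y, -z); pixel columns grow to the right and rows downward; lengths in m; the calibration is good to about 2 mm. A picture is of the moment at which its call begins.
A pose or a line that the arm cannot do raises manip.IKError and nothing moves.
- manip.finish_job(): hands the job in; it is judged then, once.
The state is a dict: "time": time; "joint_pos": joint angles; "joint_velocities": joint speeds; "joint_efforts": joint torques, N m; "tool_pos": TCP position; "tcp_rot": TCP orientation; "wrist_force": force on the tool from outside, world axes, zero at the start; "wrist_torque": the same for the moment, N m; "width": finger opening in m; "grip_force": force on a finger pad.
Only numpy, scipy, OpenCV 4.12 (cv2) and the standard library are available. Lean on these libraries where they do the work, as an engineer would, in place of code of your own. Each camera call takes 0.05 s, during which the arm holds its last target. There are 200 camera calls.

## Task

On the warming tray the kettle blocks the casserole's place and the casserole stands in the kettle's place. Slide them along the tray, never lifting or tipping them, until the kettle is fully home against the large curved guard and the casserole fully home against the small one (push each back into its guard until you feel it stop); the empty ring is there for parking. Leave everything else on the tray and table where it is, and let go of both pots.

Things in the scene. Friction and masses are not known exactly. Their poses are not given: they have to be found in the camera images.
- tray: Fixed dark warming tray, 360 (x) by 580 (y) by 20 mm high; flat top, slick under the pots (friction 0.2 to 0.3) at local z = 20 mm. Origin: centre of its underside. x points to its rear, away from the robot; y along it, to the left. Yaw within 8 degrees. Three stations stand in a row along its rear half, about 185 mm apart, in any order; a lane runs along its front half.
- large_station: The kettle's place: printed ring 136 mm across (flat) with a fixed curved steel guard behind, 22 mm high, 5 mm thick, inner radius 67 mm about the origin, spanning 50 degrees either side of +x. Origin: centre of ring and guard, on the tray top; a kettle fully home is centred here. x points from the open front to the guard's middle.
- small_station: The casserole's place: the same, ring 106 mm across, guard inner radius 52 mm. Origin: centre of ring and guard, on the tray top; a casserole fully home is centred here. x points from the open front to the guard's middle.
- spare_ring: A printed ring mark 120 mm across without a guard, empty at the start, for parking. Origin: its centre, on the tray top.
- kettle: Loose round steel kettle, 0.55 to 0.9 kg. Origin: centre of its underside. Body radius 65 mm up to 32 mm height, tapering to 74 mm (knob top 88 mm). Spout along local -x to 102 mm from the axis, 40 to 94 mm high. Fixed black bail handle over it along local x (see its point). Starts in front of the small guard, spout roughly to the robot.
- casserole: Loose round lidded steel pot, 0.45 to 0.75 kg, lid fixed on. Origin: centre of its underside. Body radius 50 mm, lid radius 52 mm, lid top 71 mm high. Loop ears on local +y and -y reach 70 mm from the axis, 46 to 56 mm high. Arched bar handle on the lid along local x (see its point). Starts within the large guard, turned up to 70 degrees either way.
- kettle_handle (a point): Middle of the kettle handle's level top: a round bar 12 mm thick, straight for 72 mm along the kettle's x, on the kettle's axis 118 mm above its underside. Can be pinched from above.
- casserole_handle (a point): Middle of the casserole's lid handle: a round bar 12 mm thick, straight for 56 mm along the casserole's x, on its axis 100 mm above its underside. Can be pinched from above.
- flask: Bystander: white upright flask 72 mm across, 150 mm high, in one front corner of the tray. Origin: centre of its underside.
- sugar_bowl: Bystander: white lidded sugar bowl 76 mm across, 60 mm high, in the other front corner of the tray. Origin: centre of its underside.
- cup: Bystander: red cup on its saucer (one piece, 144 mm across, 72 mm high), on the table to the right of the tray. Origin: centre of its underside.
- remote: Bystander: black remote control 160 by 45 by 18 mm lying on the table to the left of the tray. Origin: centre of its underside.
- candle: Bystander: amber candle jar 72 mm across, 78 mm high, on the table to the left at the back. Origin: centre of its underside.
- coasters: Bystander: stack of round coasters 96 mm across, 30 mm high, on the table to the right, near. Origin: centre of its underside.
There are look-alikes about, which are no part of the job. What is shaped like the casserole but green is not meant.

How it is judged:
At the end, for the whole second after the job is handed in: The kettle's centre is within 6 mm (horizontally) of the large station's centre and the casserole's within 6 mm of the small station's, both upright on the tray top and at rest (horizontal distance between kettle and large_station below 0.006 m and horizontal distance between casserole and small_station below 0.006 m and z of each of kettle, casserole in the frame of tray below 0.023 m and angle between each of kettle, casserole's own z axis and vertical below 0.05 rad and linear speed of each of kettle, casserole below 0.01 m/s); the robot touches nothing.
It fails at once if the kettle is lifted off the tray (more than 6 mm) or tipped (more than about 8 degrees) or pushed over the tray's edge (z of kettle in the frame of tray above 0.026 m or z of kettle in the frame of tray below 0.012 m or angle between kettle's own z axis and vertical above 0.14 rad).
It fails at once if the casserole is lifted off the tray (more than 6 mm) or tipped (more than about 8 degrees) or pushed over the tray's edge (z of casserole in the frame of tray above 0.026 m or z of casserole in the frame of tray below 0.012 m or angle between casserole's own z axis and vertical above 0.14 rad).
It fails at once if something else on the tray or table is shifted by more than 15 mm or knocked over (distance of any of flask, sugar_bowl, cup, remote, candle, coasters from where it was at the start of the episode above 0.015 m or angle between any of flask, sugar_bowl, cup, remote, candle, coasters's own z axis and vertical above 0.2 rad).
It also fails if it takes over 72 s, if anything falls off the work surface, if the arm or the gripper's body presses on something with over 40 N, if the wrist force passes 120 N, or if a joint passes its speed limit or range.

## Working session

There is one attempt and no reset: what is moved stays moved. The work goes in short steps, each a Python script; the robot and the scene stay as the last script left them, time stands still between calls to the robot, and variables do not carry over. Pictures are saved under pics/ and viewed, at most 10 in all, crops included, and the job is handed in when it is done.

```bash
ls; mkdir -p pics; python3 - <<'E'
from bench import manip
import cv2,numpy as np
for n in("scene","side"):
    c=manip.read_camera(n); np.savez(f"{n}0.npz",**c)
    cv2.imwrite(f"pics/{n}0.png",c["color"][...,::-1])
    print(n,{k:c[k] for k in c if k not in("color","depth")}, (c["depth"]>0).mean())
print(manip.get_state())
E
```

```text
pics
scene {'vfov': 55.44621740091762, 'cx': 280.99671674733196, 'cy': 208.59838151850195, 'eye': array([1.12807574, 0.08776406, 0.98521028]), 'orientation': array([0.67463931, 0.01630731, 1.68564911])} 0.9960076530612245
side {'vfov': 47.47265001012833, 'cx': 272.7536256031636, 'cy': 199.93323920193137, 'eye': array([-0.33108015,  1.06251844,  0.99539784]), 'orientation': array([ 0.98143326,  0.00711759, -2.50360382])} 0.9924787414965986
{'time': 0.1, 'joint_pos': array([-1.24141699e+00,  2.77048612e-01, -2.77519483e-02,  1.26801350e+00,
        6.28988526e-06,  1.46736659e+00]), 'joint_velocities': array([-0.00063417, -0.0012747 ,  0.00422295,  0.00226316,  0.00116737,
       -0.00101484]), 'joint_efforts': array([ 3.71429005e-04, -4.46707213e+01,  2.96128482e+01,  8.41881585e-03,
       -7.68671407e-05, -1.08525668e-06]), 'tool_pos': array([ 0.26185922, -0.5666322 ,  0.1941729 ]), 'tcp_rot': array([-3.13958635e+00, -2.14578317e-04,  4.32808853e-01]), 'wrist_force': array([-0.32284562,  0.0105268 , -0.06707447]), 'wrist_torque': array([-0.00415484, -0.0107937 , -0.02048184]), 'grip_force': 0.0, 'width': 0.08539207996526295}
```

View pics/scene0.png

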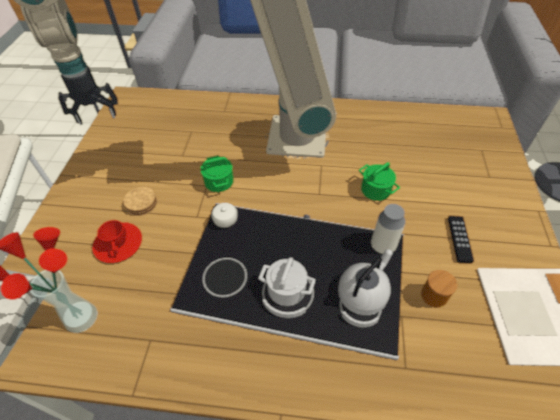

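View pics/side0.png

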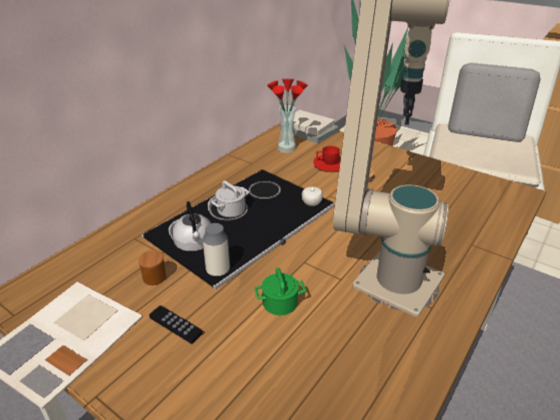

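The scene view looks back at the robot, so +y is to the right. It shows:
- the kettle at about (363,290)
- the steel casserole at (287,283), in the middle station
- the spare ring at (225,277)
- the flask at (388,230) and the sugar bowl at (225,215)
- two green look-alikes at (218,174) and (378,182), which are not meant

The side view agrees. Next I fuse both depth maps into a top-down map.

```bash
cat > h.py <<'E'
import numpy as np,cv2
from scipy.spatial.transform import Rotation as R
def cloud(c):
    d=c["depth"]; f=210/np.tan(np.radians(float(c["vfov"]))/2)
    v,u=np.mgrid[:420,:560]; ok=d>0
    p=np.stack([(u-c["cx"])/f*d,-(v-c["cy"])/f*d,-d],-1)
    w=p@R.from_euler("xyz",c["orientation"]).as_matrix().T+c["eye"]
    return w[ok],c["color"][ok]
def circ(P):
    A=np.c_[2*P,np.ones(len(P))]; s=np.linalg.lstsq(A,(P**2).sum(1),rcond=None)[0]
    return s[:2],np.sqrt(s[2]+s[:2]@s[:2])
E
python3 - <<'E'
from h import *
X0,X1,Y0,Y1=.25,.95,-.5,.5
for n in("scene","side"):
    P,C=cloud(np.load(n+"0.npz"))
    m=(P[:,0]>X0)&(P[:,0]<X1)&(P[:,1]>Y0)&(P[:,1]<Y1)&(P[:,2]<.3)&(P[:,2]>-.05); P=P[m];C=C[m]
    t=abs(P[:,2])<.008
    A=np.c_[P[t,:2],np.ones(t.sum())];s=np.linalg.lstsq(A,P[t,2],rcond=None)[0];print(n,"table",s,(P[t,2]-A@s).std())
    k=(C.max(1)<45)&(abs(P[:,2]-.02)<.008);print("tray z",np.median(P[k,2]))
    Q=P[k,:2].astype(np.float32); r=cv2.minAreaRect(Q*1000);print("rect",r)
    im=np.zeros((560,800,3),np.uint8); o=np.argsort(P[:,2]);P=P[o];C=C[o]
    a=((X1-P[:,0])*800).astype(int);b=((Y1-P[:,1])*800).astype(int)
    for da in(0,1):
        for db in(0,1):
            im[np.clip(a+da,0,559),np.clip(b+db,0,799)]=C[:,::-1]
    cv2.imwrite(f"pics/top_{n}.png",im)
a=cv2.imread("pics/top_scene.png");b=cv2.imread("pics/top_side.png")
cv2.imwrite("pics/top.png",np.vstack([a[:360,160:700],b[:360,160:700]])[:, :][:720] if 0 else cv2.resize(np.hstack([a[40:480,160:640],b[40:480,160:640]]),(800,366)))
E
```

```text
scene table [ 0.00040621  0.00046028 -0.0002653 ] 0.0018629174111315689
tray z 0.019941458975663462
rect ((574.2401733398438, 122.68563842773438), (421.01446533203125, 778.7083129882812), 3.3682117462158203)
side table [ 0.00064357 -0.00052584  0.00133187] 0.002319991338216313
tray z 0.021584270944965067
rect ((562.527099609375, 121.53564453125), (428.7054748535156, 775.428466796875), 2.4853627681732178)
```

View pics/top.png

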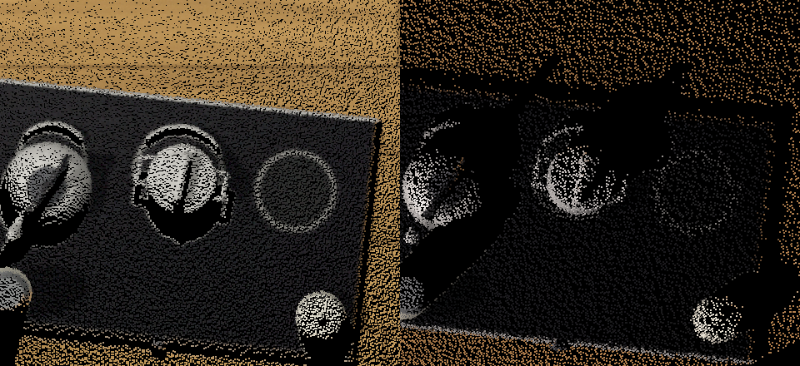

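The map matches the text: table z≈0, tray top z≈0.020, kettle on the left at the small guard, casserole in the middle at the large guard, and the spare ring on the right. I'll refine with two wrist views from above.

```bash
python3 - <<'E'
from bench import manip
from h import *
s=manip.get_state(); p=s["tool_pos"]
manip.line_to([p[0],p[1],.42],vel=.3)
for i,(x,y) in enumerate([(.58,-.0),(.58,.2)]):
    for yaw in (0,np.pi/2,-np.pi/2,np.pi):
        q=manip.solve_ik([x,y,.42],[np.pi,0,yaw])
        print(i,yaw,q)
    manip.move_pose([x,y,.42],[np.pi,0,np.pi/2])
    c=manip.read_camera("wrist"); np.savez(f"wrist{i}.npz",**c); cv2.imwrite(f"pics/w{i}.png",c["color"][...,::-1])
    print(c["eye"],c["orientation"],c["vfov"],manip.get_state()["time"])
E
python3 -c "
import cv2,numpy as np
cv2.imwrite('pics/w.png',cv2.resize(np.hstack([cv2.imread('pics/w0.png'),cv2.imread('pics/w1.png')]),(800,300)))"
```

```text
0 0 [-0.1114374   0.1699273   0.30343709  1.70430611  0.          3.03015526]
0 1.5707963267948966 [-0.1114374   0.1699273   0.30343709  1.70430611  0.          1.45935893]
0 -1.5707963267948966 [-0.1114374   0.1699273   0.30343709  1.70430611  0.         -1.68223372]
0 3.141592653589793 [-0.1114374   0.1699273   0.30343709  1.70430611  0.         -0.1114374 ]
[0.57938976 0.07692702 0.59732852] [-3.07842720e-01 -1.35550629e-04 -2.44291504e-03] 70.75781723049491 3.3667
1 0 [ 0.22673284  0.2350206   0.38338193  1.71915766  0.         -2.91485982]
1 1.5707963267948966 [0.22673284 0.2350206  0.38338193 1.71915766 0.         1.79752916]
1 -1.5707963267948966 [ 0.22673284  0.2350206   0.38338193  1.71915766  0.         -1.34406349]
1 3.141592653589793 [0.22673284 0.2350206  0.38338193 1.71915766 0.         0.22673284]
[0.57941406 0.27699057 0.59738071] [-0.30853326 -0.00037508 -0.00158217] 70.75781723049491 4.2333
```

View pics/w.png

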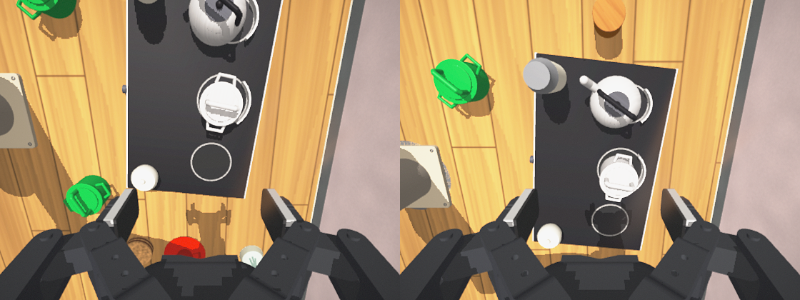

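The wrist views show the kettle with its spout toward the flask, the casserole handle roughly along tray x, the empty ring, and the green pots off the tray. Now I'll fit everything from each view.

```bash
cat > meas.py <<'E'
from h import *
import sys
from scipy.optimize import least_squares
def meas(files):
    for n in files:
        P,C=cloud(np.load(n)); 
        m=(P[:,0]>.38)&(P[:,0]<.85)&(P[:,1]>-.25)&(P[:,1]<.5)&(P[:,2]>-.03)&(P[:,2]<.2);P=P[m];C=C[m].astype(int)
        print("==",n)
        def box(x,y,r,z0,z1): return (np.hypot(P[:,0]-x,P[:,1]-y)<r)&(P[:,2]>z0)&(P[:,2]<z1)
        t=(C.max(1)<60)&(abs(P[:,2]-.02)<.008)
        x=(np.round(P[t,:2]*500)).astype(int); g=np.zeros((500,500),np.uint8); g[x[:,0],x[:,1]+150]=255
        g=cv2.morphologyEx(cv2.morphologyEx(g,cv2.MORPH_CLOSE,np.ones((5,5))),cv2.MORPH_OPEN,np.ones((9,9)))
        cs=max(cv2.findContours(g,0,2)[0],key=cv2.contourArea); r=cv2.minAreaRect(cs)
        print("tray z %.4f"%np.median(P[t,2]),"corners xy",[( round(float(b)/500,3),round((float(a)-150)/500,3)) for a,b in cv2.boxPoints(r)])
        for nm,(z0,z1),yr in (("kettle_h",(.129,.15),(.2,.45)),("cass_h",(.111,.13),(.0,.22))):
            k=(P[:,2]>z0)&(P[:,2]<z1)&(P[:,1]>yr[0])&(P[:,1]<yr[1])&(P[:,0]>.56)
            if nm=="kettle_h": k&=C.max(1)<110
            if k.sum()<15: continue
            Q=P[k]; c=np.median(Q[:,:2],0)
            k2=np.hypot(*(Q[:,:2]-c).T)<.055; Q=Q[k2]; r=cv2.minAreaRect((Q[:,:2]*1000).astype(np.float32))
            d=cv2.fitLine(Q[:,:2].astype(np.float32),cv2.DIST_L2,0,.01,.01).ravel()
            print(nm,k.sum(),"mid",np.round(np.array(r[0])/1000,4),"size",np.round(r[1]),"ang %.3f"%np.arctan2(d[1],d[0]),"ztop %.4f"%np.percentile(Q[:,2],90))
        for nm,(z0,z1),reg in (("flask",(.12,.19),(.35,.60,.2,.5)),("bowl",(.045,.09),(.35,.60,-.2,.1))):
            k=(P[:,2]>z0)&(P[:,2]<z1)&(P[:,0]>reg[0])&(P[:,0]<reg[1])&(P[:,1]>reg[2])&(P[:,1]<reg[3])&(C.max(1)-C.min(1)<40)
            if k.sum()>20:
                c,r=cv2.minEnclosingCircle((P[k,:2]*1000).astype(np.float32)); print(nm,np.round(c),round(r),"ztop %.3f"%np.percentile(P[k,2],95))
if __name__=="__main__": meas(sys.argv[1:])
E
python3 meas.py scene0.npz side0.npz wrist0.npz wrist1.npz
```

```text
== scene0.npz
tray z 0.0200 corners xy [(0.717, -0.262), (0.365, -0.224), (0.427, 0.347), (0.779, 0.309)]
kettle_h 184 mid [0.6221 0.2284] size [12. 96.] ang -0.622 ztop 0.1450
cass_h 165 mid [0.6335 0.0279] size [12. 79.] ang -0.218 ztop 0.1273
flask [519. 271.] 87 ztop 0.171
bowl [501. -67.] 165 ztop 0.087
== side0.npz
tray z 0.0216 corners xy [(0.603, -0.275), (0.249, -0.129), (0.415, 0.272), (0.768, 0.126)]
kettle_h 74 mid [0.6108 0.237 ] size [11. 80.] ang -0.610 ztop 0.1462
cass_h 66 mid [0.6311 0.0314] size [14. 81.] ang -0.182 ztop 0.1282
flask [510. 275.] 94 ztop 0.173
bowl [495. -65.] 170 ztop 0.088
== wrist0.npz
tray z 0.0190 corners xy [(0.671, -0.259), (0.447, -0.234), (0.455, -0.166), (0.678, -0.191)]
kettle_h 305 mid [0.6399 0.2137] size [12. 49.] ang -0.547 ztop 0.1432
cass_h 412 mid [0.6303 0.0278] size [12. 79.] ang -0.209 ztop 0.1253
bowl [498. -66.] 167 ztop 0.087
== wrist1.npz
tray z 0.0192 corners xy [(0.656, -0.253), (0.377, -0.234), (0.388, -0.089), (0.666, -0.109)]
kettle_h 484 mid [0.6194 0.2291] size [ 12. 101.] ang -0.616 ztop 0.1434
cass_h 292 mid [0.6297 0.0283] size [12. 78.] ang -0.205 ztop 0.1252
flask [517. 277.] 91 ztop 0.170
bowl [496. -63.] 167 ztop 0.087
```

```bash
cat > fit.py <<'E'
from h import *
from scipy.optimize import least_squares
T0=np.array([.573,.043]);PSI=-.108
ex=np.array([np.cos(PSI),np.sin(PSI)]);ey=np.array([-ex[1],ex[0]])
for n in("scene0","wrist0","wrist1"):
    P,C=cloud(np.load(n+".npz"));C=C.astype(int)
    L=np.c_[(P[:,:2]-T0)@ex,(P[:,:2]-T0)@ey]; z=P[:,2]
    print("==",n)
    for nm,y0,pot,rb,Ri in(("small",.185,(.620,.229),.066,.052),("large",0,(.631,.028),.054,.067)):
        pl=np.array([(np.array(pot)-T0)@ex,(np.array(pot)-T0)@ey])
        d=L-pl; k=(z>.035)&(z<.047)&(np.hypot(*d.T)>rb)&(np.hypot(*d.T)<.11)&(d[:,0]>.02)
        if k.sum()<20: print(nm,k.sum());continue
        f=lambda c:(lambda r:np.maximum(0,r-Ri-.005)+np.maximum(0,Ri-r)+.2*(r-Ri-.0025))(np.hypot(*(L[k]-c).T))
        s=least_squares(f,pl,loss="soft_l1",f_scale=.002); r=np.hypot(*(L[k]-s.x).T);a=np.degrees(np.arctan2(*(L[k]-s.x).T[::-1]))
        print(nm,k.sum(),"local",np.round(s.x,4),"world",np.round(T0+s.x[0]*ex+s.x[1]*ey,4),"pot local",np.round(pl,4),"r",np.round(np.percentile(r,[5,50,95]),3),"ang",np.round(np.percentile(a,[2,98])),"ztop %.3f"%np.median(z[k]))
    k=(abs(z-.02)<.007)&(C.max(1)>85)&(abs(L[:,1]+.185)<.075)&(abs(L[:,0]-.06)<.08)
    if k.sum()>30:
        s=least_squares(lambda q:np.hypot(*(L[k]-q[:2]).T)-q[2],[.06,-.185,.06],loss="soft_l1",f_scale=.002)
        print("spare",k.sum(),np.round(s.x,4))
    for nm,zr,c0,rad in(("flask",(.06,.19),(-.1,.24),.036),("bowl",(.03,.09),(-.13,-.24),.038)):
        k=(z>zr[0])&(z<zr[1])&(np.hypot(*(L-c0).T)<.09)&(C.max(1)-C.min(1)<40)
        if nm=="flask":k&=z>.145
        if k.sum()>20: print(nm,np.round(np.percentile(L[k],[1,99],axis=0),3).tolist(),"ztop %.3f"%np.percentile(z[k],98))
E
python3 fit.py
```

```text
== scene0
small 141 local [0.0677 0.1871] world [0.6605 0.2217] pot local [0.0267 0.19  ] r [0.029 0.055 0.057] ang [-79.  64.] ztop 0.041
large 138 local [ 0.0701 -0.0035] world [0.6423 0.032 ] pot local [ 0.0593 -0.0087] r [0.066 0.07  0.071] ang [-48.  49.] ztop 0.041
spare 363 [ 0.0607 -0.1804  0.0577]
flask [[-0.162, 0.205], [-0.109, 0.262]] ztop 0.172
bowl [[-0.153, -0.271], [-0.086, -0.202]] ztop 0.076
== wrist0
small 233 local [0.0674 0.1868] world [0.6601 0.2214] pot local [0.0267 0.19  ] r [0.051 0.053 0.056] ang [-48.  45.] ztop 0.041
large 237 local [ 0.0686 -0.004 ] world [0.6407 0.0316] pot local [ 0.0593 -0.0087] r [0.066 0.068 0.071] ang [-49.  49.] ztop 0.041
spare 560 [ 0.0589 -0.1814  0.0578]
bowl [[-0.159, -0.267], [-0.089, -0.202]] ztop 0.076
== wrist1
small 185 local [0.0672 0.1873] world [0.66   0.2219] pot local [0.0267 0.19  ] r [0.051 0.053 0.056] ang [-47.  52.] ztop 0.041
large 157 local [ 0.0682 -0.0043] world [0.6403 0.0314] pot local [ 0.0593 -0.0087] r [0.066 0.069 0.071] ang [-43.  50.] ztop 0.041
spare 386 [ 0.0588 -0.1813  0.0579]
flask [[-0.163, 0.205], [-0.112, 0.261]] ztop 0.170
bowl [[-0.159, -0.268], [-0.09, -0.201]] ztop 0.076
```

All measurements agree across views, with heights as expected. In tray-local coordinates:

| Item | Position (m) |
|---|---|
| Small station | (.067, .187) |
| Large station | (.069, -.004) |
| Spare ring | (.059, -.181) |
| Kettle | (.027, .190) |
| Casserole | (.059, -.009) |

**Target choice:** the pots shaped like a casserole in the scene view are the steel one at (287,283) and the green ones at (218,174) and (378,182). The steel one fits, because it is steel and stands within the large guard. I'll confirm with one crop, then reach.

```bash
python3 -c "
import cv2
cv2.imwrite('pics/crop.png',cv2.resize(cv2.imread('pics/scene0.png')[150:340,180:420],(720,570),interpolation=cv2.INTER_CUBIC))"
cat > act.py <<'E'
from bench import manip
import numpy as np
T0=np.array([.573,.043]);PSI=-.108
ex=np.array([np.cos(PSI),np.sin(PSI)]);ey=np.array([-ex[1],ex[0]])
def W(l): return T0+l[0]*ex+l[1]*ey
def Lc(w): w=np.asarray(w)[:2]-T0; return np.array([w@ex,w@ey])
def st(msg=""):
    s=manip.get_state(); f=s["wrist_force"]
    print(msg,"t %.1f"%s["time"],"loc",np.round(Lc(s["tool_pos"]),4),"z %.4f"%s["tool_pos"][2],"F",np.round(f,1),"w %.4f g %.0f"%(s["width"],s["grip_force"])); return s
def grasp(xy,h,yaw):
    "xy world, h height of bar centre"
    rot=[np.pi,0,yaw]; z=h-manip.pinch_z+.003
    manip.move_pose([*xy,z+.12],rot); manip.line_to([*xy,z+.03],vel=.2); manip.line_to([*xy,z],vel=.06)
    st("down"); manip.gripper_to(.0); return z
def slide(l,z,yaw,vel=.07):
    manip.line_to([*W(l),z],rot=[np.pi,0,yaw],vel=vel); return st("slide")
def release(z):
    manip.gripper_to(.05); s=manip.get_state(); manip.line_to([*s["tool_pos"][:2],z+.03],vel=.06)
    manip.gripper_to(.085); manip.line_to([*s["tool_pos"][:2],z+.12],vel=.2); st("released")
def home(l0,x1,z,yaw,thr=5):
    "push along tray x in 1 mm steps until the force opposing it rises"
    base=None; x=l0[0]
    while x<x1:
        x+=.001; manip.line_to([*W([x,l0[1]]),z],rot=[np.pi,0,yaw],vel=.02)
        f=-manip.get_state()["wrist_force"][:2]@ex
        base=f if base is None else min(base,f)
        if f-base>thr: break
    print("home stop x %.4f f %.1f base %.1f"%(x,f,base)); st("home")
E
```

```text
(no output)
```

View pics/crop.png

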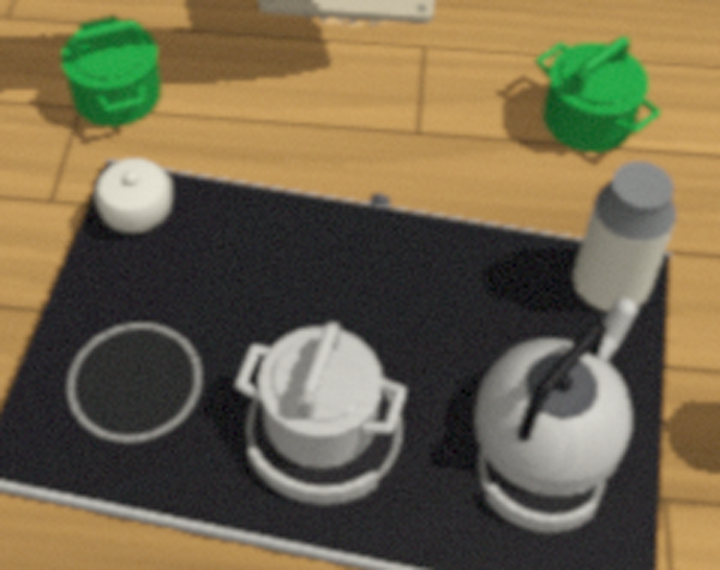

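The crop confirms it: the steel casserole at crop (320,395) stands in front of the large guard, and the green ones are off the tray. I'll grasp it and check the forces.

```bash
python3 - <<'E'
from act import *
st()
z=grasp([.6305,.028],.120,np.pi-.207); st("closed")
E
```

```text
t 4.2 loc [-0.0095  0.1554] z 0.4200 F [-0.2  0.  -0.1] w 0.0854 g 0
down t 6.9 loc [ 0.0586 -0.0087] z 0.1040 F [0.1 0.  0.3] w 0.0857 g 0
closed t 7.7 loc [ 0.0588 -0.0087] z 0.1043 F [ 0.3 -0.6  0.3] w 0.0001 g 0
```

The fingers closed to zero width, so the bar was missed. I'll look before doing anything else.

```bash
python3 - <<'E'
from act import *
from h import *
print(manip.pinch_z); st()
ims=[]
for n in("scene","wrist","side"):
    c=manip.read_camera(n); np.savez(n+"1.npz",**c); ims.append(c["color"][...,::-1])
a=cv2.resize(ims[0][220:340,220:360],(420,360)); b=cv2.resize(ims[2][150:270,160:300],(420,360),interpolation=2)
cv2.imwrite("pics/g1.png",cv2.resize(np.hstack([a,b,cv2.resize(ims[1],(480,360))]),(800,218)))
E
```

```text
0.0187
 t 7.7 loc [ 0.0588 -0.0087] z 0.1043 F [ 0.3 -0.6  0.3] w 0.0001 g 0
```

View pics/g1.png

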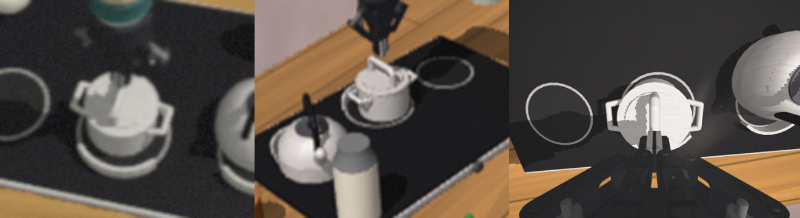

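```bash
python3 - <<'E'
from h import *
from act import W
for n in("scene1","side1","wrist1","wrist0"):
    if n=="wrist1": n="wrist1"
    P,C=cloud(np.load(n+".npz"));C=C.astype(int)
    c=np.array([.6305,.028]); m=np.hypot(*(P[:,:2]-c).T)<.11; P=P[m];C=C[m]
    print("==",n)
    for z0 in np.arange(.08,.24,.01):
        k=(P[:,2]>z0)&(P[:,2]<z0+.01)
        for nm,kk in(("dark",k&(C.max(1)<90)),("light",k&(C.max(1)>=90))):
            if kk.sum()>4: print("%.2f"%z0,nm,kk.sum(),np.round(np.median(P[kk,:2],0),3),np.round(np.percentile(P[kk,:2],[5,95],axis=0),3).tolist())
E
```

```text
== scene1
0.08 light 596 [0.646 0.035] [[0.597, -0.017], [0.679, 0.073]]
0.09 light 378 [0.634 0.034] [[0.605, -0.006], [0.666, 0.061]]
0.10 light 15 [0.67  0.023] [[0.6, 0.017], [0.673, 0.041]]
0.11 light 17 [0.668 0.023] [[0.663, 0.015], [0.672, 0.027]]
0.12 light 67 [0.65  0.025] [[0.633, 0.018], [0.666, 0.032]]
0.14 light 10 [0.641 0.029] [[0.639, 0.021], [0.643, 0.036]]
0.15 dark 8 [0.639 0.034] [[0.633, 0.021], [0.643, 0.041]]
0.15 light 17 [0.641 0.023] [[0.636, 0.015], [0.644, 0.034]]
0.16 dark 16 [0.64  0.035] [[0.634, 0.018], [0.642, 0.041]]
0.16 light 12 [0.642 0.025] [[0.635, 0.015], [0.643, 0.033]]
0.17 dark 14 [0.642 0.027] [[0.636, 0.021], [0.643, 0.04]]
0.18 dark 40 [0.64  0.025] [[0.626, 0.002], [0.645, 0.042]]
0.19 dark 109 [0.638 0.04 ] [[0.625, -0.005], [0.649, 0.057]]
0.20 dark 65 [0.642 0.029] [[0.631, -0.015], [0.651, 0.065]]
0.21 dark 100 [0.643 0.018] [[0.625, -0.021], [0.653, 0.072]]
0.22 dark 107 [0.645 0.026] [[0.628, -0.026], [0.654, 0.08]]
0.23 dark 135 [0.636 0.018] [[0.613, -0.029], [0.654, 0.085]]
0.23 light 27 [0.642 0.08 ] [[0.637, 0.071], [0.649, 0
[... 2147 characters left out ...]
643, 0.072]]
0.20 light 72 [0.627 0.058] [[0.609, -0.011], [0.629, 0.078]]
0.21 dark 10626 [0.619 0.03 ] [[0.608, -0.017], [0.64, 0.078]]
0.21 light 19 [0.629 0.082] [[0.62, 0.031], [0.63, 0.086]]
0.22 dark 14020 [0.616 0.03 ] [[0.606, -0.023], [0.632, 0.084]]
0.22 light 320 [0.63  0.072] [[0.627, 0.07], [0.634, 0.076]]
0.23 dark 5164 [0.613 0.03 ] [[0.607, -0.022], [0.629, 0.083]]
0.23 light 7 [0.63  0.089] [[0.63, 0.088], [0.631, 0.09]]
== wrist0
0.08 light 1912 [0.629 0.034] [[0.587, -0.016], [0.675, 0.072]]
0.09 light 661 [0.631 0.034] [[0.599, -0.003], [0.661, 0.06]]
0.11 light 58 [0.615 0.031] [[0.593, 0.016], [0.668, 0.039]]
0.12 light 312 [0.63  0.029] [[0.601, 0.02], [0.659, 0.037]]
```

```bash
python3 - <<'E'
from h import *
from bench import manip
c0=np.load("scene0.npz");cs=manip.read_camera("wrist");np.savez("wristg.npz",**cs)
for nm,c,x in(("scene",np.load("scene1.npz"),.641),("side",np.load("side1.npz"),.625),("wrist",cs,.620)):
    f=210/np.tan(np.radians(float(c["vfov"]))/2);Rm=R.from_euler("xyz",c["orientation"]).as_matrix()
    print(nm,np.round(c["eye"],3))
    for z in np.arange(.10,.165,.006):
        p=(np.array([x,.03,z])-c["eye"])@Rm; u=int(round(c["cx"]+f*p[0]/-p[2]));v=int(round(c["cy"]-f*p[1]/-p[2]))
        if 0<=v<420 and 0<=u<560: print("z %.3f px %d %d want %.3f got %.3f"%(z,u,v,-p[2],c["depth"][v,u]),c["color"][v,u], "before %.3f"%c0["depth"][v,u] if nm=="scene" else "")
print(manip.get_state()["joint_pos"])
E
```

```text
scene [1.128 0.088 0.985]
z 0.100 px 286 277 want 0.998 got 1.007 [202 200 194] before 1.006
z 0.106 px 286 275 want 0.993 got 0.977 [200 197 192] before 0.978
z 0.112 px 286 274 want 0.988 got 0.974 [205 203 197] before 0.977
z 0.118 px 286 273 want 0.984 got 0.978 [206 202 197] before 0.977
z 0.124 px 286 272 want 0.979 got 0.976 [208 205 199] before 0.978
z 0.130 px 286 271 want 0.974 got 0.976 [204 202 196] before 0.979
z 0.136 px 286 269 want 0.969 got 0.982 [179 176 169] before 0.981
z 0.142 px 286 268 want 0.965 got 0.963 [136 134 127] before 0.984
z 0.148 px 286 267 want 0.960 got 0.955 [104 105 100] before 0.986
z 0.154 px 286 266 want 0.955 got 0.952 [98 99 95] before 0.985
z 0.160 px 286 264 want 0.951 got 0.947 [95 96 91] before 0.993
side [-0.331  1.063  0.995]
z 0.100 px 231 191 want 1.661 got 1.673 [198 191 188] 
z 0.106 px 230 189 want 1.658 got 1.675 [131 126 124] 
z 0.112 px 230 188 want 1.654 got 1.691 [115 111 110] 
z 0.118 px 230 186 want 1.651 got 1.644 [208 200 198] 
z 0.124 px 230 185 want 1.648 got 1.645 [221 213 210] 
z 0.130 px 230 183 want 1.644 got 1.877 
[... 301 characters left out ...]
4 0.282]
z 0.100 px 279 224 want 0.194 got 0.168 [235 230 228] 
z 0.106 px 279 228 want 0.188 got 0.168 [235 230 228] 
z 0.112 px 279 231 want 0.182 got 0.169 [234 230 227] 
z 0.118 px 279 235 want 0.177 got 0.169 [235 231 228] 
z 0.124 px 279 239 want 0.171 got 0.170 [234 230 227] 
z 0.130 px 279 243 want 0.165 got 0.171 [234 231 228] 
z 0.136 px 279 248 want 0.159 got 0.172 [234 230 227] 
z 0.142 px 279 253 want 0.154 got 0.151 [37 36 37] 
z 0.148 px 279 258 want 0.148 got 0.146 [42 42 41] 
z 0.154 px 279 264 want 0.142 got 0.141 [44 43 41] 
z 0.160 px 279 270 want 0.136 got 0.133 [39 37 38] 
[-5.79826643e-02  3.45391030e-01 -1.30599673e-01  1.09487359e+00
 -1.71378583e-05  1.48999704e-01]
```

All three cameras agree that the shut fingertips are really at z≈0.139 while the reported TCP is 0.104. Table is visible between the bar top and the tips, and xy is right. So the tool is about 35 mm shorter than reported. I'll correct for that, descend guarded, and re-grasp.

```bash
python3 - <<'E'
import re
s=open("act.py").read()
s=s.replace('z=h-manip.pinch_z+.003','z=h-manip.pinch_z+.003-OFF').replace('PSI=-.108','PSI=-.108;OFF=.035',1)
open("act.py","w").write(s)
E
python3 - <<'E'
from act import *
x,y=.6305,.028
manip.line_to([x,y,.125],vel=.15); manip.gripper_to(.085)
for z in np.arange(.10,.0685,-.005):
    manip.line_to([x,y,z],vel=.06)
    if abs(manip.get_state()["wrist_force"][2])>3: print("contact");break
st("down"); manip.gripper_to(0.); st("closed")
E
```

```text
down t 11.1 loc [ 0.0583 -0.0088] z 0.0695 F [ 0.7 -0.  -0.8] w 0.0848 g 0
closed t 11.7 loc [ 0.0589 -0.0086] z 0.0702 F [-0.5  1.   0.4] w 0.0098 g 58
```

Gripped at 58 N with little vertical preload. Now I'll park it.

```bash
python3 - <<'E'
from act import *
z=.070; yaw=np.pi-.207
slide([.045,-.009],z,yaw,.04); slide([.02,-.02],z,yaw); slide([.05,-.183],z,yaw,.09)
release(z)
from h import *
for n in("scene","side"):
    c=manip.read_camera(n); np.savez(n+"2.npz",**c)
P,C=cloud(np.load("scene2.npz"))
k=(P[:,2]>.111)&(P[:,2]<.13)&(np.hypot(*(P[:,:2]-W([.05,-.183])).T)<.06)
r=cv2.minAreaRect((P[k,:2]*1000).astype(np.float32)); print(Lc(np.array(r[0])/1000),r,np.percentile(P[k,2],90))
E
```

```text
slide t 12.2 loc [ 0.044 -0.009] z 0.0702 F [-1.6  0.2  3.9] w 0.0096 g 59
slide t 12.8 loc [ 0.0181 -0.0208] z 0.0702 F [-3.8 -0.9  6.5] w 0.0099 g 59
slide t 14.8 loc [ 0.05   -0.1838] z 0.0702 F [-0.5  1.7  4.7] w 0.0098 g 59
released t 16.9 loc [ 0.0493 -0.1832] z 0.1894 F [-0.2  0.4 -1. ] w 0.0849 g 0
[ 0.05244842 -0.18369649] ((605.3421630859375, -145.27963256835938), (13.12302017211914, 81.92426300048828), 77.83558654785156) 0.1261132113635975
```

The casserole is parked at local (.052, -.184), upright. Next, the kettle: grasp it, slide it sideways, and turn the spout to rear-left so the lane stays clear.

```bash
python3 - <<'E'
from act import *
z=grasp([.620,.229],.138,np.pi-.616); s=st("closed")
if s["width"]<.006 or s["grip_force"]<30: raise SystemExit("no grip")
y0=np.pi-.616
for k,l in enumerate([[.01,.17],[0.0,.12],[0,.06],[0,0.0],[.01,-.004],[.04,-.004]]):
    yaw=y0-[0,.2,.6,1.0,1.25,1.55][k]
    slide(l,z,yaw,.06)
E
```

```text
down t 19.7 loc [0.0264 0.19  ] z 0.0870 F [ 0.3 -0.6  0.1] w 0.0849 g 0
closed t 20.3 loc [0.0269 0.1902] z 0.0876 F [-0.5  0.4  0.5] w 0.0098 g 58
slide t 20.9 loc [0.0088 0.1686] z 0.0876 F [-3.1 -2.4  5.8] w 0.0097 g 59
slide t 21.9 loc [0.    0.119] z 0.0876 F [-0.9 -0.5  5.9] w 0.0094 g 59
slide t 23.1 loc [0.0002 0.0597] z 0.0876 F [1.5 2.5 4.8] w 0.0098 g 59
slide t 24.2 loc [ 0.0001 -0.0003] z 0.0876 F [0.6 1.4 4.9] w 0.0095 g 59
slide t 24.6 loc [ 0.0099 -0.0049] z 0.0876 F [-0.2  1.1  6. ] w 0.0099 g 59
slide t 25.3 loc [ 0.0395 -0.0048] z 0.0875 F [-1.   0.3  6.9] w 0.0095 g 59
```

```bash
python3 - <<'E'
from act import *
z=.0875; yaw=np.pi-.616-1.55
slide([.060,-.004],z,yaw,.06)
home([.060,-.004],.078,z,yaw)
E
```

```text
slide t 25.8 loc [ 0.0596 -0.005 ] z 0.0876 F [-0.7  0.3  5.9] w 0.0098 g 59
home stop x 0.0740 f 8.7 base 2.7
home t 29.2 loc [ 0.0693 -0.0046] z 0.0876 F [-8.4  2.6 12.1] w 0.0097 g 60
```

It stopped at x = .0693 local, where the guard is expected. I'll relax to the current position, release, and measure.

```bash
python3 - <<'E'
from act import *
from h import *
yaw=np.pi-.616-1.55
manip.line_to([*W([.0705,-.0042]),.0875],rot=[np.pi,0,yaw],vel=.02); st("relax"); release(.0875)
c=manip.read_camera("scene"); np.savez("scene3.npz",**c)
P,C=cloud(c); c0=W([.069,-.004]); d=np.hypot(*(P[:,:2]-c0).T)
k=(P[:,2]>.129)&(P[:,2]<.15)&(d<.07)&(C.max(1)<120); r=cv2.minAreaRect((P[k,:2]*1000).astype(np.float32)); print("handle",Lc(np.array(r[0])/1000),r,np.percentile(P[k,2],90))
cv2.imwrite("pics/s3.png",cv2.resize(c["color"][200:350,160:420,::-1],(780,450)))
E
```

```text
relax t 29.6 loc [ 0.0694 -0.0046] z 0.0876 F [-2.3  1.2  7.2] w 0.0098 g 59
released t 31.7 loc [ 0.0698 -0.0044] z 0.2069 F [ 0.5 -0.6 -0. ] w 0.0848 g 0
handle [ 0.07089667 -0.00406689] ((643.0452270507812, 31.314836502075195), (100.8733139038086, 13.523658752441406), 56.74326705932617) 0.14485812035740736
```

View pics/s3.png

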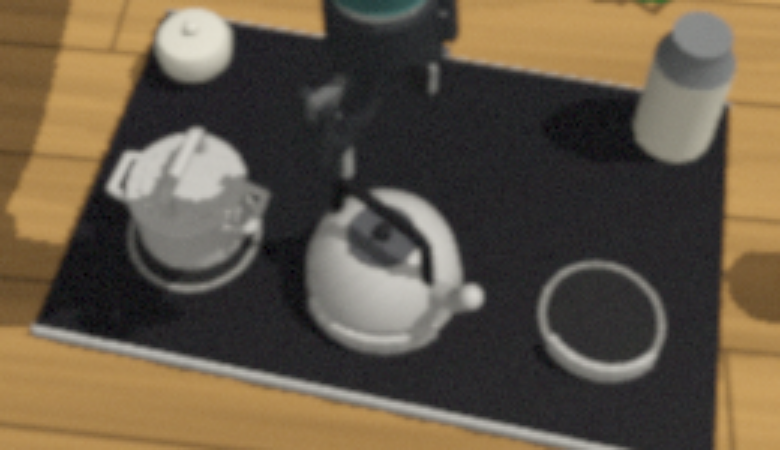

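The picture shows the kettle seated in its guard at pixel (385,280), spout rear-left, and the small guard free at (600,320). The handle measures (.071, -.004) against a station at (.069, -.004). Now I'll move the casserole along the lane.

```bash
python3 - <<'E'
from act import *
yaw=np.pi-.21
z=grasp(W([.0515,-.1835]),.120,yaw); s=st("closed")
if s["width"]<.006 or s["grip_force"]<30: raise SystemExit("no grip")
z+=.0005
for l in [[.0,-.14],[-.092,-.05],[-.092,.04],[0,.16],[.03,.187],[.055,.187]]: slide(l,z,yaw,.08)
home([.055,.187],.078,z,yaw)
E
```

```text
down t 35.0 loc [ 0.0513 -0.1835] z 0.0690 F [-0.6  0.1  0.8] w 0.0850 g 0
closed t 35.6 loc [ 0.0516 -0.1837] z 0.0696 F [-0.2 -0.5  1.7] w 0.0095 g 58
slide t 36.6 loc [-0.0009 -0.1394] z 0.0695 F [-1.4  2.3  0.5] w 0.0101 g 59
slide t 38.4 loc [-0.0918 -0.0502] z 0.0697 F [-0.2 -0.4 -7.2] w 0.0093 g 58
slide t 39.7 loc [-0.092   0.0396] z 0.0698 F [ 0.5  0.5 -6.8] w 0.0098 g 58
slide t 41.7 loc [-0.0003  0.1597] z 0.0698 F [ 0.7 -0.6 -7.7] w 0.0099 g 58
slide t 42.4 loc [0.0297 0.1869] z 0.0696 F [-0.  -0.  -5.3] w 0.0100 g 58
slide t 42.8 loc [0.0549 0.1867] z 0.0696 F [ 0.9  0.4 -5.6] w 0.0095 g 59
home stop x 0.0720 f 4.2 base -0.9
home t 47.1 loc [0.071  0.1872] z 0.0703 F [-4.3  0.1 -0.9] w 0.0093 g 59
```

```bash
python3 - <<'E'
from act import *
from h import *
yaw=np.pi-.21
manip.line_to([*W([.0695,.187]),.0690],rot=[np.pi,0,yaw],vel=.02); st("relax"); release(.069)
s=manip.get_state()["tool_pos"]; manip.move_pose([.50,.08,.38],[np.pi,0,yaw]); st()
for n in("scene","wrist"):
    c=manip.read_camera(n); np.savez(n+"4.npz",**c); P,C=cloud(c)
    for nm,l,z0,z1,dk in(("kettle",[.069,-.004],.129,.15,120),("cass",[.067,.187],.111,.13,300)):
        d=np.hypot(*(P[:,:2]-W(l)).T); k=(P[:,2]>z0)&(P[:,2]<z1)&(d<.06)&(C.max(1)<dk)
        if k.sum()>20: r=cv2.minAreaRect((P[k,:2]*1000).astype(np.float32)); print(n,nm,k.sum(),Lc(np.array(r[0])/1000),np.round(r[1]),np.percentile(P[k,2],90))
    if n=="scene": cv2.imwrite("pics/s4.png",c["color"][...,::-1])
E
```

```text
relax t 47.4 loc [0.0698 0.1872] z 0.0696 F [-2.9  0.6 -0.3] w 0.0101 g 59
released t 49.5 loc [0.0699 0.187 ] z 0.1884 F [-0.1 -0.3  0.5] w 0.0848 g 0
 t 50.6 loc [-0.0765  0.0292] z 0.3783 F [0.1 0.1 0. ] w 0.0849 g 0
scene kettle 193 [ 0.07113302 -0.00427858] [101.  12.] 0.14476647575349078
scene cass 149 [0.07069489 0.18705548] [12. 78.] 0.12725772246287112
wrist kettle 447 [ 0.06819619 -0.00389603] [102.  11.] 0.14320261452142052
wrist cass 312 [0.06290339 0.18780638] [12. 69.] 0.1252643792572346
```

View pics/s4.png

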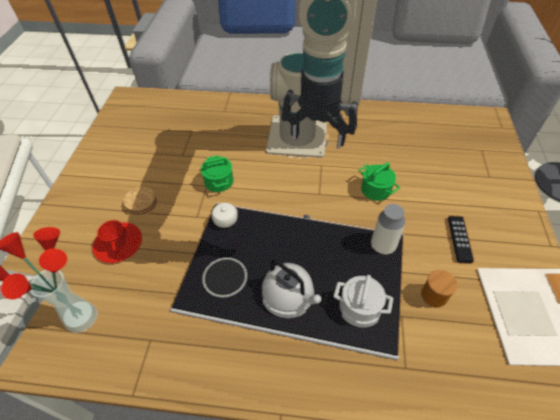

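The final view shows the kettle at (288,290) and the casserole at (362,300), both seated in their guards. Both are within about 3 mm of their station centres, the bystanders have not moved, and the arm is clear. I'm handing in.

```bash
python3 -c "
from bench import manip
print(manip.finish_job())"
```

```text
the job is handed in; nothing more can be done
None
```

I handed the job in at about 51 s: by my measurements the kettle sits in the large guard and the casserole in the small one, each within about 3 mm of its station centre, both released, with the bystanders unmoved in the last picture.

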